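# Tip the cream pots out through the tray's end gate

## Robot

A 6-joint arm with a two-finger parallel gripper is mounted at the origin on a cart in front of the work surface, level with it; the furniture and walls round the work are solid. World frame = base frame: x ahead of the robot, y to its left, z up, the work surface at z = 0. Lengths are in m, angles in rad, forces in N, time in s.
With the tool pointing down it reaches from about 0.35 to 0.875 m from the base axis. Payload 4.2 kg.
Tool frame: the origin (TCP) lies on the centre line of the jaws, within the pads' length; the fingertips stand 25 mm ahead of it and the grasp point (between the pads) lies 6 mm ahead of it (tip_extent is the distance from the TCP to the fingertips, in m); z points along the fingers, y is the line along which they close (so a half turn about z gives the same grasp; the last joint's range is limited). The gripper opens to 87 mm and grips with 3 to 60 N. Pads are 19 mm wide; open, the fingers measure 117 mm over their backs; the gripper's body (75 mm by 190 mm) begins 51 mm behind the grasp point.
Start: joints at [1.508, 0.385, 0.008, 0, -1.194, -0.259], TCP at [0.198, 0.593, 0.217] pointing down, gripper open.
Joint ranges: [-3.14, 3.14], [-1.21, 2.06], [-1.07, 1.41], [-3.16, 2.05], [-2.99, -0.16], [-3.1, 3.1]. Speed limits (rad/s): [2.79, 2.79, 3.14, 3.14, 3.14, 3.14].

## Interface

Orientations are given as a rotation vector (axis times angle).
In Python, from workcell import sense, get_image, calibration, job_done, outline_of, landmark_of, tip_extent gives the robot as it stands. The module is installed in compiled form; this text tells all that it offers.
- The arm moves only by the shell command python3 -m crank 'ROWS' [OPENING]. ROWS is JSON, a list that holds one entry, the list of rows, each a list of 6 numbers: the shift along the world's x, y, z in cm, then the turn, a rotation vector about the world's x, y, z in degrees. In form: [[[tx, ty, tz, ax, ay, az], ...]]. A call has 1 to 8 rows; each row is the pose to reach, as a shift and turn from the pose commanded when the call began; what a row does not reach only later rows make up. A row lasts 1/12 s, in which the tool goes at most 41.7 mm and 7.16 degrees, less where a joint would pass 70% of its speed; a pose out of reach is approached as far as the arm can. A call with a gripper value outside its range is refused whole. OPENING is the closure, from -1 (fully open) to 1 (shut), set as the call begins (- or left out, the last holds). The fingers move at their own pace and stop on an object; the grip force is fixed at half the most. Time passes only in rows, so rows that repeat a pose let the fingers close. It gives the time, the measured TCP pose, the force, the opening and the grip force at its end, in the units of the state.
- sense(): the state, without advancing time (a new reading comes with each control period).
- get_image(name): name is "scene" or "top" or "wrist"; returns (picture, depth): 420x560x3 uint8, blue, green, red; 420x560 float32, m along the optical axis (not along the pixel's ray), 0 where there is no reading.
- calibration(name): a dict with "vertical_fov" (degrees; the focal length in pixels is half the picture's height over the tangent of half this angle, whatever the lens; pixels are square), "cx", "cy" (the principal point, pixels), "R" (3x3) and "t" (3): a world point X has camera coordinates R X + t. Camera axes: x right, y down, z forward; pixel columns grow to the right and rows downward; lengths in m; the calibration is good to about 2 mm. A picture is of the moment at which its call begins: read the wrist's pose just before it. calibration takes no time and is no camera call; for the wrist camera it gives the pose at the moment of the call.
- job_done(): hands the job in; it is judged then, once.
Trained networks look in the newest picture that a camera, given by its name, has taken for a name from the list of things; names that differ only in an ending like _2 or _b are one class to them, and where a whole thing is asked for, a point or a joint stands for the part that bears it (a point fixed in the world has none). Each returns a list of dicts, best first, with "p" (0 to 1); they miss things now and then, are a little off and sometimes report something else, mostly with a low value. They report only what shows in the picture. A call takes as long as a camera call. They do not tell look-alikes from the thing itself.
- outline_of(name, camera): "pixels" (420x560 bool, what is visible of it).
- landmark_of(name, camera): "point" ([x, y, z] in m, in world coordinates, good to about 4 mm: a listed point, or the origin of a listed thing).
The state is a dict: "time": time; "joints": joint angles; "qd": joint speeds; "effort": joint torques, N m; "tool_pos": TCP position; "tcp_rot": TCP orientation; "force": force on the tool from outside, world axes, zero at the start; "torque": the same for the moment, N m; "finger_gap": finger opening in m; "grip_force": force on a finger pad.
Only numpy, scipy, OpenCV 4.12 (cv2) and the standard library are available. Lean on these libraries where they do the work, as an engineer would, in place of code of your own. Each camera call takes 0.05 s, during which the arm holds its last target. There are 200 camera calls.

## Task

The two cream pots are to go from the tipping tray into the blue bin. With the tray still level, fold its end gate fully down, then tip the tray by its red-sleeved hoop so that both pots slide out over the gate into the bin, and let the tray come back down to level with the gate left down. Do not handle the pots themselves, and leave the things standing round about where they are.

Things in the scene. Friction and masses are not known exactly. Their poses are not given: they have to be found in the camera images.
- stand: White fixed four-legged stand carrying the tray, 120 mm wide; the height at which it stands varies (origin 5 to 40 mm above the worktop), so does its yaw a little. Origin: straight below the middle of the tray's pivot axis, which runs along its x, 135 mm above the origin. -y is the side to which the tray empties (gate, bin), +y toward the tray's rear, z up.
- tip_tray (a joint): Tilt of the steel tray about the pivot axis, rad: 0 level, resting on the stand's rear posts; 1.0 fully tipped, rear end raised, gate end low. Tray 0.7 kg; by its own weight it sinks back to 0, damped, when let go. The pots start to slide at about 0.45 to 0.65. Tipping takes about 8 N at the hoop.
- bail_bar (a point): Centre of the red cross-bar (84 mm long, 16 mm thick, along the stand's x) of the hoop fixed to the tray. Tray level: 75 mm toward the rear (+y) of the pivot axis, 95 mm above it (83 mm above the tray floor). It circles the pivot at 121 mm, rising at first when pushed toward the bin. Push it from its rear side with shut fingers from above; the pots stay clear below.
- tray_floor (a point): Middle of the tray's floor, upper face: when level, 12 mm higher than the pivot axis and 86 mm behind (+y of) it. Inside, the tray is 82 mm wide and 172 mm long, from above the pivot axis (gate end) to the rear wall; side and rear walls stand 30 mm above the floor; open at the top.
- end_gate (a joint): Angle of the end gate, rad: 0 upright and shut, 1.57 folded out and down, flush with the tray floor as a chute. Hinged along its lower edge, stiff: it stays where it is left; turning it takes about 0.06 N m (1 N on the tab).
- gate_hinge (a point): Middle of the gate's hinge axis, along the stand's x; when the tray is level it lies 11 mm straight above the pivot axis, 1 mm below the tray floor's upper face. The steel gate plate is 90 mm wide, 4 mm thick, 52 mm high, with the red tab above it; its inner face lies in the plane of the hinge axis.
- gate_tab (a point): Middle of the inner face (toward the tray) of the gate's upright red tab, 60 mm wide, its top 74 mm from the hinge; this point is 63 mm from the hinge, straight above it when shut, so above the pots. Push it outward (stand's -y) from inside with shut fingers, following its arc down; at the end press on the gate's inner face until that lies at tray floor height.
- bin: Blue open catch bin on short legs below the gate, 120 x 200 mm outside and 65 mm deep, walls and floor 4 mm, fixed, as high as the stand. Origin: centre of its underside (above the legs); x across, y along its length, z up.
- pot_red: White cream pot with a white lid and dark red bands, 68 mm diameter, 43 mm tall, about 0.11 kg, loose, standing on the tray floor; origin at the centre of its underside. Either pot may be the one nearer the gate.
- pot_orange: Pale green cream pot with an orange lid, 60 mm diameter, 38 mm tall, about 0.07 kg, loose, standing on the tray floor; origin at the centre of its underside.
- pot_red_mid (a point): Centre of the dark-red-banded pot, half-way up.
- pot_orange_mid (a point): Centre of the orange-lidded pot, half-way up.
- red_bottle: Red bottle with a white cap, 60 mm diameter, 166 mm tall, loose bystander; origin centre of its underside.
- pads: Stack of white cotton pads, 59 mm diameter, 41 mm tall, loose bystander; origin centre of its underside.
There are look-alikes about, which are no part of the job. What is shaped like the pot_red but pink is not meant.

How it is judged:
On the way, in this order (a step that is already met when the one before it is completed fails the run):
1. the gate is folded down with the tray still level and both pots still in it (value of joint end_gate above 1.4 rad and value of joint tip_tray below 0.12 rad and y of pot_red_mid in the frame of stand between 0 and 0.172 m and z of each of pot_red_mid, pot_orange_mid in the frame of stand above 0.14 m and y of pot_orange_mid in the frame of stand between 0 and 0.172 m), for 0.1 s.
2. the tray is tipped and both pots have gone over the gate into the bin (value of joint tip_tray above 0.3 rad and value of joint end_gate above 1.4 rad and x of pot_red_mid in the frame of bin between -0.056 and 0.056 m and y of pot_red_mid in the frame of bin between -0.096 and 0.096 m and z of pot_red_mid in the frame of bin between 0 and 0.065 m and x of pot_orange_mid in the frame of bin between -0.056 and 0.056 m and y of pot_orange_mid in the frame of bin between -0.096 and 0.096 m and z of pot_orange_mid in the frame of bin between 0 and 0.065 m), for 0.1 s.
At the end, for the whole second after the job is handed in: Both pots lie at rest inside the blue bin (centres between its walls and below its rim), the tray is back down within 0.1 rad of level, and the gate is folded down (over 1.4 rad) (x of pot_red_mid in the frame of bin between -0.056 and 0.056 m and y of pot_red_mid in the frame of bin between -0.096 and 0.096 m and z of pot_red_mid in the frame of bin between 0 and 0.065 m and x of pot_orange_mid in the frame of bin between -0.056 and 0.056 m and y of pot_orange_mid in the frame of bin between -0.096 and 0.096 m and z of pot_orange_mid in the frame of bin between 0 and 0.065 m and linear speed of each of pot_red, pot_orange below 0.03 m/s and value of joint tip_tray below 0.1 rad and value of joint end_gate above 1.4 rad); the robot touches nothing.
It fails at once if the tray is tipped before the gate is down (value of joint tip_tray above 0.25 rad and value of joint end_gate below 1 rad).
It fails at once if the robot handles a pot (contact force between any of the fingers, the arm and pot_red above 2 N or contact force between any of the fingers, the arm and pot_orange above 2 N).
It fails at once if a bystander is pushed aside by more than 30 mm or knocked over (distance of any of red_bottle, pads from where it was at the start of the episode above 0.03 m or angle between any of red_bottle, pads's own z axis and vertical above 0.5 rad).
It also fails if it takes over 51 s, if anything falls off the work surface, if the arm or the gripper's body presses on something with over 40 N, if the wrist force passes 120 N, or if a joint passes its speed limit or range.

## Working session

There is one attempt and no reset: what is moved stays moved. The work goes in short steps, Python scripts to look and compute and a shell command to move; the robot and the scene stay as the last step left them, time stands still between calls to the robot, and variables do not carry over. Pictures are saved under pics/ and viewed, at most 10 in all, crops included, and the job is handed in when it is done.

```bash
mkdir -p pics; python3 - <<'E'
from workcell import *
import cv2,numpy as np
s=sense();print(s['time'],s['tool_pos'],s['tcp_rot'],s['finger_gap'],tip_extent)
ims=[]
for c in ['scene','top']:
    im,d=get_image(c);ims.append(im)
    for n in ['stand','bail_bar','gate_hinge','gate_tab','tray_floor','bin','pot_red_mid','pot_orange_mid','red_bottle','pads']:
        r=landmark_of(n,c)
        print(c,n,[(np.round(q['point'],3).tolist(),round(float(q['p']),2)) for q in r[:3]])
    cv2.imwrite(f'pics/{c}1.png',im)
print(sense()['time'])
E
```

```text
0.0 [0.19745512 0.5923485  0.21546458] [ 3.09885028e+00 -5.03178098e-01 -3.88613142e-04] 0.0872466455867069 0.025
scene stand [([0.423, -0.265, 0.037], 0.67), ([0.424, -0.209, 0.207], 0.67)]
scene bail_bar [([0.426, -0.191, 0.269], 0.61)]
scene gate_hinge [([0.424, -0.27, 0.179], 0.78), ([0.426, -0.138, 0.201], 0.49)]
scene gate_tab [([0.425, -0.273, 0.244], 0.97)]
scene tray_floor [([0.428, -0.185, 0.186], 0.92), ([0.428, -0.191, 0.267], 0.26)]
scene bin [([0.426, -0.394, 0.034], 0.75)]
scene pot_red_mid [([0.426, -0.21, 0.204], 0.73), ([0.783, 0.011, 0.019], 0.49)]
scene pot_orange_mid [([0.425, -0.138, 0.203], 0.47)]
scene red_bottle [([0.397, 0.165, 0.002], 0.6), ([0.424, -0.212, 0.207], 0.21)]
scene pads [([0.391, 0.289, -0.005], 0.59), ([0.423, -0.135, 0.184], 0.56), ([0.423, -0.139, 0.205], 0.56)]
top stand [([0.424, -0.264, 0.038], 0.58)]
top bail_bar [([0.426, -0.189, 0.271], 0.65)]
top gate_hinge [([0.425, -0.27, 0.184], 0.62)]
top gate_tab [([0.426, -0.272, 0.246], 0.55), ([0.427, -0.18, 0.186], 0.54)]
top tray_floor []
top bin [([0.421, -0.393, 0.04], 0.64)]
top pot_red_mid [([0.426, -0.205, 0.205], 0.96), ([0.782, 0.008, 0.021], 0.84)]
top pot_orange_mid [([0.423, -0.142, 0.203], 0.63)]
top red_bottle [([0.398, 0.167, -0.002], 0.69)]
top pads [([0.387, 0.29, -0.003], 0.72)]
1.1
```

View pics/scene1.png

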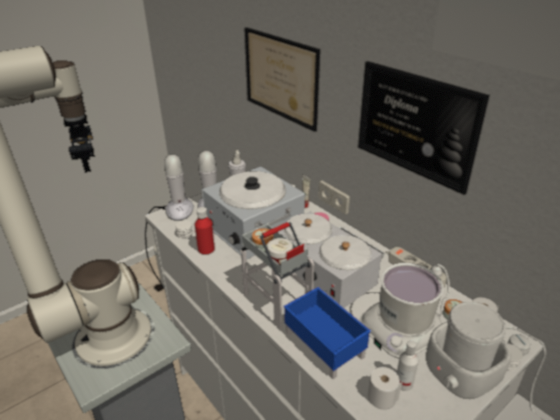

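View pics/top1.png

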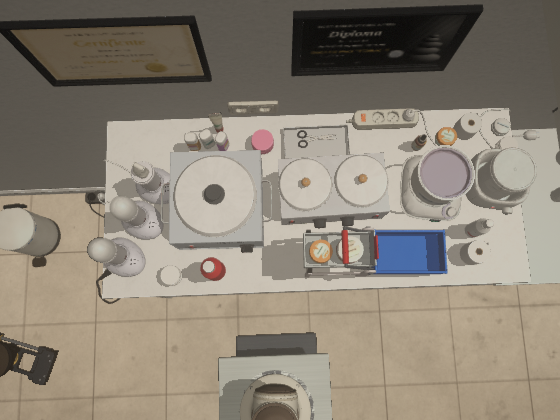

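The views agree: the tray empties toward world −y with yaw near 0. The floor is at z≈0.184, the bar at y≈−0.19, z≈0.27, and the tab at y≈−0.272. In the top view the red pot is at (350,248), the orange pot at (320,251), the bin at (410,252) and the pink decoy at (262,141). Next I'll rise and swing over with the fingers shut.

```bash
python3 -m crank '[[[2,-2.2,2.4,0,0,-3],[4,-4.4,4.8,0,0,-6],[6,-6.6,7.2,0,0,-9],[8,-8.8,9.6,0,0,-12],[10,-11,12,0,0,-15],[12,-13.2,14.4,0,0,-18],[14,-15.4,16.8,0,0,-21],[16,-17.6,19.2,0,0,-24]]]' 1
python3 -m crank '[[[1.3,-3.5,0,0,0,-3],[2.6,-7,0,0,0,-6],[3.9,-10.5,0,0,0,-9],[5.2,-14,0,0,0,-12],[6.5,-17.5,0,0,0,-15],[7.8,-21,0,0,0,-18],[9.1,-24.5,0,0,0,-21],[10.4,-28,0,0,0,-24]]]'
python3 -m crank '[[[-0.2,-3.5,0,0,0,-3],[-0.4,-7,0,0,0,-6],[-0.6,-10.5,0,0,0,-9],[-0.8,-14,0,0,0,-12],[-1,-17.5,0,0,0,-15],[-1.2,-21,0,0,0,-18],[-1.4,-24.5,0,0,0,-21],[-1.6,-28,0,0,0,-23.6]]]'
```

```text
time: 1.77
tool_pos: [0.3583, 0.4154, 0.4101]
tcp_rot: [-2.927, 1.14, -0.0]
force: [-0.5, 0.7, 0.3]
finger_gap: 0.0412
grip_force: 0.0
time: 2.43
tool_pos: [0.4617, 0.135, 0.409]
tcp_rot: [-2.626, 1.723, -0.001]
force: [1.3, 0.2, 0.8]
finger_gap: 0.0005
grip_force: 0.0
time: 3.1
tool_pos: [0.445, -0.1448, 0.4089]
tcp_rot: [-2.218, 2.224, -0.001]
force: [2.0, -1.2, 0.9]
finger_gap: 0.0005
grip_force: 0.0
```

```bash
python3 -m crank '[[[-0.6,-3,0,0,0,0],[-1.2,-6,0,0,0,0],[-1.9,-9,0,0,0,0],[-1.9,-9,0,0,0,0]]]'
python3 - <<'E'
from workcell import *
import cv2,numpy as np
im,d=get_image('wrist');cv2.imwrite('pics/w1.png',im)
for n in ['stand','bail_bar','gate_hinge','gate_tab','bin','pot_red_mid','pot_orange_mid']:
    r=landmark_of(n,'wrist'); print(n,[(np.round(q['point'],3).tolist(),round(float(q['p']),2)) for q in r[:3]])
# red-region 3D points
c=calibration('wrist');f=210/np.tan(np.radians(c['vertical_fov']/2))
v,u=np.nonzero(d>0);z=d[v,u];P=(np.c_[(u-c['cx'])/f*z,(v-c['cy'])/f*z,z]-c['t'])@np.array(c['R'])
px=im[v,u].astype(int);red=(px[:,2]>120)&(px[:,1]<70)&(px[:,0]<70)
for nm,m in [('bar',(P[:,1]>-.23)),('tab',(P[:,1]<-.24))]:
    Q=P[red&m&(P[:,2]>.22)&(P[:,2]<.3)&(abs(P[:,0]-.425)<.06)]
    if len(Q):print(nm,len(Q),np.percentile(Q,[2,50,98],axis=0).round(4).tolist(),'slope dy/dx',np.polyfit(Q[:,0],Q[:,1],1)[0])
E
```

```text
time: 3.43
tool_pos: [0.4254, -0.2367, 0.4084]
tcp_rot: [2.214, -2.227, -0.0]
force: [0.5, 0.9, 0.7]
finger_gap: 0.0009
grip_force: 0.0
stand [([0.425, -0.27, 0.04], 0.87)]
bail_bar [([0.428, -0.194, 0.266], 0.87)]
gate_hinge [([0.424, -0.265, 0.176], 0.85)]
gate_tab [([0.426, -0.272, 0.246], 0.66)]
bin [([0.422, -0.391, 0.038], 0.8)]
pot_red_mid [([0.421, -0.208, 0.203], 0.73), ([0.787, 0.007, 0.022], 0.63)]
pot_orange_mid [([0.427, -0.191, 0.267], 0.26)]
bar 90 [[0.4125, -0.1961, 0.2673], [0.428, -0.1951, 0.2707], [0.4425, -0.1937, 0.2741]] slope dy/dx -0.019691380177418377
tab 150 [[0.3991, -0.2722, 0.2388], [0.4281, -0.2701, 0.2573], [0.4552, -0.2689, 0.2589]] slope dy/dx -0.004640388484609707
```

View pics/w1.png

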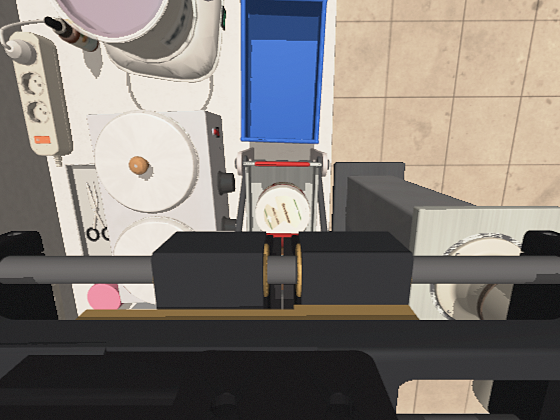

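Tab seen at (280,163), red pot at (283,208), bar at (283,236); all in line, yaw≈0. I'll check that the gripper body clears the cooker before descending.

```bash
python3 - <<'E'
from workcell import *
import numpy as np
for n in ['scene','top','wrist']:
    im,d=get_image(n);c=calibration(n);f=210/np.tan(np.radians(c['vertical_fov']/2))
    v,u=np.nonzero(d>0);z=d[v,u];P=(np.c_[(u-c['cx'])/f*z,(v-c['cy'])/f*z,z]-c['t'])@np.array(c['R'])
    for x in (.5,.53,.56):
        m=(abs(P[:,0]-x)<.015)&(P[:,1]<-.1)&(P[:,1]>-.4)&(P[:,2]<.35);print(n,x,m.sum(),P[m,2].max() if m.any() else 0)
E
python3 -m crank '[[[0,-0.3,-3.5,0,0,0],[0,-0.6,-7,0,0,0],[0,-1.1,-10.5,0,0,0],[0,-1.1,-10.5,0,0,0]]]'
```

```text
scene 0.5 228 0.10300813717905727
scene 0.53 1067 0.14538067305799995
scene 0.56 930 0.15026477479149297
top 0.5 3 0.0066490944292022115
top 0.53 0 0
top 0.56 0 0
wrist 0.5 1132 0.18392088796726702
wrist 0.53 4273 0.13345286812507584
wrist 0.56 3211 0.14760932949042951
time: 4.32
tool_pos: [0.4227, -0.2423, 0.2962]
tcp_rot: [2.216, -2.219, -0.022]
force: [-0.6, 0.5, -1.2]
finger_gap: -0.0001
grip_force: 0.0
```

```bash
python3 -m crank '[[[0,0,0,0,0,0],[0,0,0,0,0,0]]]'
```

```text
time: 4.48
tool_pos: [0.4279, -0.2446, 0.306]
tcp_rot: [-2.221, 2.221, -0.006]
force: [-0.5, -0.4, 1.0]
finger_gap: 0.0002
grip_force: 0.0
```

```bash
python3 -m crank '[[[0,0,-1,0,0,0],[0,0,-2,0,0,0],[0,-0.1,-3,0,0,0],[0,-0.2,-4,0,0,0],[0,-0.2,-4,0,0,0],[0,-0.2,-4,0,0,0]]]'; python3 -c "
from workcell import *
for i in range(3):
  get_image('wrist');print(sense()['tool_pos'],sense()['force'])"
```

```text
time: 4.98
tool_pos: [0.4263, -0.2461, 0.2628]
tcp_rot: [2.22, -2.221, -0.002]
force: [0.0, 0.4, 0.2]
finger_gap: 0.0007
grip_force: 0.0
[ 0.42669042 -0.24628676  0.2634674 ] [-0.38822562 -0.43378074  0.73224109]
[ 0.42692595 -0.2463024   0.26386597] [-0.15455643  0.65731539  0.58136407]
[ 0.42700335 -0.2462726   0.26405195] [-0.58917251 -0.46150496 -0.18232261]
```

```bash
python3 -m crank '[[[0,-0.8,0,0,0,0],[0,-1.5,0,0,0,0],[0,-2.2,-0.1,0,0,0],[0,-2.9,-0.2,0,0,0],[0,-3.6,-0.5,0,0,0],[0,-4.2,-0.8,0,0,0],[0,-4.8,-1.2,0,0,0],[0,-5.4,-1.7,0,0,0]]]'
python3 -m crank '[[[0,-0.5,-0.5,0,0,0],[0,-0.9,-1.1,0,0,0],[0,-1.2,-1.8,0,0,0],[0,-1.4,-2.5,0,0,0],[0,-1.5,-3.2,0,0,0],[0,-1.5,-3.6,0,0,0],[0,-1.5,-3.6,0,0,0]]]'
python3 - <<'E'
from workcell import *
import cv2,numpy as np
print(sense()['tool_pos'],sense()['force'])
for c in ['scene','wrist']:
    im,d=get_image(c)
    for n in ['gate_tab','gate_hinge','bail_bar','pot_red_mid','pot_orange_mid']: print(c,n,[(np.round(q['point'],3).tolist(),round(float(q['p']),2)) for q in landmark_of(n,c)[:2]])
    if c=='scene': cv2.imwrite('pics/s2.png',cv2.resize(im[180:380,180:400],None,fx=3,fy=3))
E
```

```text
time: 5.8
tool_pos: [0.4266, -0.3008, 0.2461]
tcp_rot: [2.22, -2.222, -0.0]
force: [0.7, 0.3, -0.1]
finger_gap: 0.0006
grip_force: 0.0
time: 6.38
tool_pos: [0.426, -0.3147, 0.2092]
tcp_rot: [2.22, -2.222, -0.004]
force: [0.8, 0.1, 0.2]
finger_gap: 0.0004
grip_force: 0.0
[ 0.42601541 -0.31467415  0.20921907] [0.80970318 0.06466469 0.24021356]
scene gate_tab [([0.423, -0.274, 0.245], 0.68)]
scene gate_hinge [([0.425, -0.268, 0.183], 0.63)]
scene bail_bar [([0.427, -0.192, 0.267], 0.8), ([0.39, 0.289, -0.004], 0.67)]
scene pot_red_mid [([0.423, -0.207, 0.207], 0.44)]
scene pot_orange_mid [([0.425, -0.137, 0.2], 0.74)]
wrist gate_tab []
wrist gate_hinge []
wrist bail_bar []
wrist pot_red_mid []
wrist pot_orange_mid []
```

View pics/s2.png

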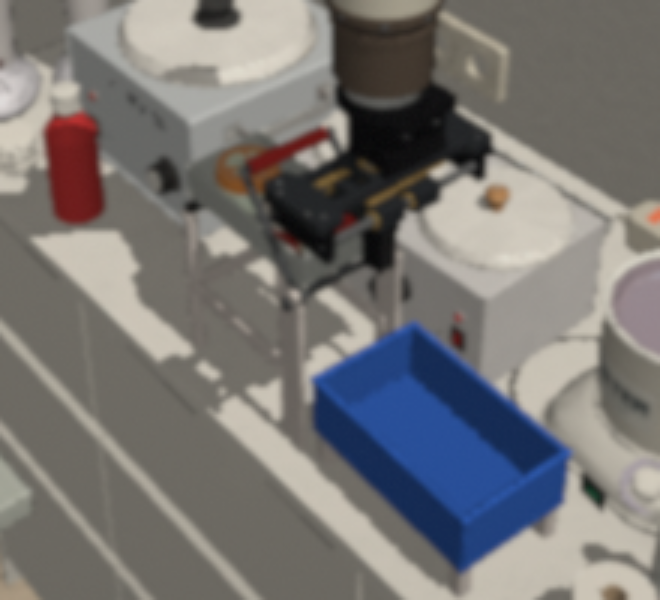

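```bash
python3 - <<'E'
from workcell import *
import numpy as np,cv2
im,d=get_image('scene');c=calibration('scene');f=210/np.tan(np.radians(c['vertical_fov']/2))
v,u=np.mgrid[:420,:560];P=(np.stack([(u-c['cx'])/f*d,(v-c['cy'])/f*d,d],-1)-c['t'])@np.array(c['R'])
m=(P[...,1]<-.28)&(P[...,1]>-.35)&(abs(P[...,0]-.427)<.06)&(d>0)&(P[...,2]>.12)&(P[...,2]<.26)
for a,b,col in zip(u[m],v[m],range(10**6)):
    if col%6==0: print(a,b,P[b,a].round(3),im[b,a])
h=(im[...,2]>90)&(im[...,1]<60)&(P[...,1]<-.24)&(P[...,1]>-.36)&(abs(P[...,0]-.427)<.06)
print('red',h.sum(),np.percentile(P[h],[5,50,95],axis=0).round(3) if h.any() else '')
cv2.imwrite('pics/s3.png',cv2.resize(im[235:295,235:335],None,fx=8,fy=8,interpolation=cv2.INTER_CUBIC))
E
```

```text
310 255 [ 0.433 -0.322  0.259] [25 23 22]
312 256 [ 0.435 -0.327  0.257] [84 87 90]
309 257 [ 0.429 -0.323  0.254] [20 20 19]
302 258 [ 0.411 -0.316  0.256] [14 14 13]
311 258 [ 0.433 -0.326  0.251] [69 73 74]
305 259 [ 0.412 -0.327  0.26 ] [13 13 12]
311 259 [ 0.433 -0.325  0.247] [73 76 79]
306 260 [ 0.418 -0.324  0.251] [14 15 14]
301 261 [ 0.416 -0.307  0.238] [41 43 43]
307 261 [ 0.42  -0.326  0.248] [16 17 16]
302 262 [ 0.416 -0.311  0.237] [20 20 20]
308 262 [ 0.425 -0.324  0.241] [22 21 22]
301 263 [ 0.416 -0.308  0.232] [41 43 42]
307 263 [ 0.421 -0.325  0.241] [18 18 18]
300 264 [ 0.416 -0.304  0.227] [69 73 72]
306 264 [ 0.415 -0.327  0.242] [14 15 14]
312 264 [ 0.479 -0.282  0.178] [112 118 125]
304 265 [ 0.416 -0.319  0.233] [11  9 10]
310 265 [ 0.429 -0.327  0.231] [32 33 35]
302 266 [ 0.416 -0.311  0.225] [20 20 20]
308 266 [ 0.425 -0.325  0.229] [21 21 22]
301 267 [ 0.413 -0.311  0.222] [44 45 45]
307 267 [ 0.421 -0.325  0.228] [18 17 18]
313 267 [ 0.48  -0.284  0.169] [119 126 132]
308 268 [ 0.426 -0.323  0.22 ] [34 36 37]
304 269 [ 0.417 -0.319  0.219] [73 76 78]
305 270 [ 0.417 -0.322  0.218] [70 73 76]
313 271 [ 0.479 -0.287  0.157] [115 121 127]
312 275 [ 0.479 -0.283  0.14 ] [112 118 125]
312 279 [ 0.48  -0.283  0.124] [111 118 125]
280 287 [ 0.368 -0.28   0.16 ] [129 136 144]
red 0
```

View pics/s3.png

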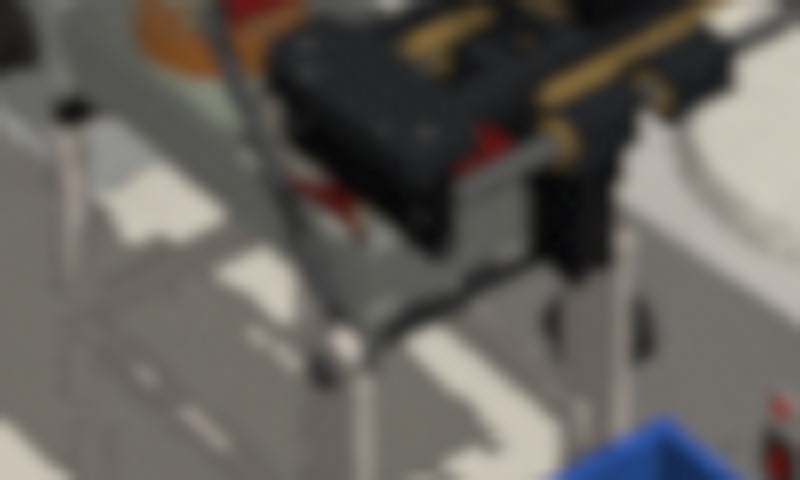

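The picture shows the gate still upright: grey plate at crop (490,215), red tab at (490,150). The fingers are on its bin side and end higher than expected. I'll raise the arm and measure where the fingertips really are.

```bash
python3 -m crank '[[[0,0,2,0,0,0],[0,0,5,0,0,0],[0,0,8,0,0,0],[0,0,8,0,0,0],[0,0,8,0,0,0],[0,0,8,0,0,0]]]'
python3 - <<'E'
from workcell import *
import numpy as np,cv2
s=sense();T=s['tool_pos'];print(T)
for n in('scene','top'):
    im,d=get_image(n);c=calibration(n);f=210/np.tan(np.radians(c['vertical_fov']/2))
    v,u=np.mgrid[:420,:560];P=(np.stack([(u-c['cx'])/f*d,(v-c['cy'])/f*d,d],-1)-c['t'])@np.array(c['R'])
    m=(abs(P[...,1]-T[1])<.05)&(abs(P[...,0]-T[0])<.11)&(d>0)&(P[...,2]>T[2]-.06)&(P[...,2]<T[2]+.15)
    Q=P[m]-T
    for z in np.arange(-.05,.1,.01):
        k=Q[(Q[:,2]>=z)&(Q[:,2]<z+.01)]
        if len(k): print(n,round(z,3),len(k),k[:,0].min().round(3),k[:,0].max().round(3),k[:,1].min().round(3),k[:,1].max().round(3))
    if n=='scene':
        for dz in(-.025,0,.045):
            X=np.array(c['R'])@(T+[0,0,dz])+c['t'];print(dz,X[0]/X[2]*f+c['cx'],X[1]/X[2]*f+c['cy'])
        cv2.imwrite('pics/s4.png',cv2.resize(im[210:300,240:340],None,fx=6,fy=6,interpolation=cv2.INTER_CUBIC))
E
```

```text
time: 7.53
tool_pos: [0.4263, -0.3147, 0.29]
tcp_rot: [-2.22, 2.222, 0.002]
force: [-0.4, -0.1, -0.4]
finger_gap: 0.0007
grip_force: 0.0
[ 0.4262791  -0.31474428  0.2899706 ]
scene -0.05 51 -0.033 0.024 0.037 0.042
scene -0.04 58 -0.033 0.025 0.036 0.045
scene -0.03 3 -0.032 0.007 0.036 0.039
scene 0.0 10 -0.01 0.006 -0.011 0.01
scene 0.01 34 -0.012 0.007 -0.013 0.011
scene 0.02 37 -0.012 0.006 -0.013 0.008
scene 0.03 38 -0.015 0.01 -0.014 0.012
scene 0.04 43 -0.015 0.013 -0.013 0.01
scene 0.05 22 -0.018 0.009 -0.014 0.003
scene 0.06 3 -0.027 -0.018 -0.011 0.004
scene 0.07 43 -0.088 0.086 -0.037 0.034
scene 0.08 214 -0.09 0.084 -0.04 0.037
scene 0.09 323 -0.093 0.084 -0.04 0.037
scene 0.1 284 -0.096 0.09 -0.04 0.037
-0.025 306.1452497047254 252.5900551195341
0 306.30375162354454 244.659665261892
0.045 306.5986091279943 229.90694188693982
top -0.05 28 -0.037 0.028 0.042 0.046
top -0.04 54 -0.031 0.027 0.039 0.045
top -0.03 5 -0.021 0.012 0.04 0.043
top 0.03 2 0.005 0.007 0.011 0.012
top 0.04 1 0.009 0.009 0.013 0.013
top 0.07 3 -0.086 -0.03 0.037 0.038
top 0.08 34 -0.087 0.014 -0.018 0.039
top 0.09 172 -0.085 0.012 -0.036 0.039
top 0.1 81 -0.095 0.012 -0.035 0.039
```

View pics/s4.png

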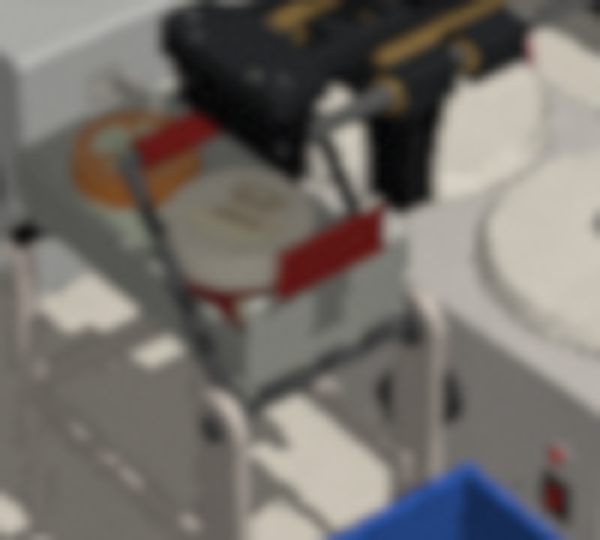

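Fingers actually end at the reported tool position (offset ≈0, not 25 mm below), with the body 70 mm above. The gate is still upright with red tab at (330,255), and the tray and pots haven't been disturbed. I'll go back inside the gate and lower with this corrected tip.

```bash
python3 -m crank '[[[0,2,0,0,0,0],[0,4,0,0,0,0],[0,5.5,0,0,0,0],[0,6.8,0,0,0,0],[0,6.8,0,0,0,0],[0,6.8,-1.5,0,0,0],[0,6.8,-3,0,0,0],[0,6.8,-3,0,0,0]]]'
python3 -m crank '[[[0,0,-1,0,0,0],[0,0,-2,0,0,0],[0,0,-2.2,0,0,0],[0,0,-2.2,0,0,0],[0,0,-2.2,0,0,0]]]'
```

```text
time: 8.3
tool_pos: [0.4246, -0.2465, 0.2569]
tcp_rot: [2.218, -2.221, -0.011]
force: [-0.2, 0.6, 0.1]
finger_gap: 0.0003
grip_force: 0.0
time: 8.72
tool_pos: [0.4268, -0.2473, 0.2387]
tcp_rot: [2.221, -2.222, 0.0]
force: [0.4, -0.1, 0.3]
finger_gap: 0.0002
grip_force: 0.0
```

```bash
python3 -m crank '[[[0,-0.8,0,0,0,0],[0,-1.4,0,0,0,0],[0,-2.1,-0.1,0,0,0],[0,-2.8,-0.2,0,0,0],[0,-3.5,-0.4,0,0,0],[0,-4.1,-0.7,0,0,0],[0,-4.7,-1.1,0,0,0],[0,-5.2,-1.6,0,0,0]]]'
python3 -m crank '[[[0,0,0,0,0,0],[0,0,0,0,0,0]]]'
```

```text
time: 9.38
tool_pos: [0.4266, -0.3, 0.2223]
tcp_rot: [2.22, -2.222, 0.0]
force: [0.5, -0.2, 0.8]
finger_gap: 0.0002
grip_force: 0.5
time: 9.55
tool_pos: [0.4265, -0.2995, 0.222]
tcp_rot: [2.22, -2.222, -0.001]
force: [-0.2, 0.3, 1.2]
finger_gap: 0.0002
grip_force: 0.0
```

```bash
python3 - <<'E'
from workcell import *
import numpy as np,cv2
im,d=get_image('scene');c=calibration('scene');f=210/np.tan(np.radians(c['vertical_fov']/2))
v,u=np.mgrid[:420,:560];P=(np.stack([(u-c['cx'])/f*d,(v-c['cy'])/f*d,d],-1)-c['t'])@np.array(c['R'])
h=(im[...,2]>70)&(im[...,1]<50)&(P[...,1]<-.24)&(P[...,1]>-.36)&(abs(P[...,0]-.427)<.06)&(P[...,2]<.28)&(P[...,2]>.15)
print('red',h.sum(),np.percentile(P[h],[5,50,95],axis=0).round(3) if h.any() else '')
E
```

```text
red 34 [[ 0.392 -0.322  0.199]
 [ 0.42  -0.319  0.234]
 [ 0.451 -0.288  0.237]]
```

Tab now at y≈−0.319, z≈0.235, about 45°. Continuing down.

```bash
python3 -m crank '[[[0,-0.5,-0.6,0,0,0],[0,-0.9,-1.2,0,0,0],[0,-1.2,-1.9,0,0,0],[0,-1.4,-2.6,0,0,0],[0,-1.6,-3.3,0,0,0],[0,-1.6,-3.8,0,0,0],[0,-1.6,-4.1,0,0,0],[0,-1.6,-4.1,0,0,0]]]'
python3 -m crank '[[[0,0,0,0,0,0],[0,0,0,0,0,0]]]'
python3 - <<'E'
from workcell import *
import numpy as np,cv2
im,d=get_image('scene');c=calibration('scene');f=210/np.tan(np.radians(c['vertical_fov']/2))
v,u=np.mgrid[:420,:560];P=(np.stack([(u-c['cx'])/f*d,(v-c['cy'])/f*d,d],-1)-c['t'])@np.array(c['R'])
h=(im[...,2]>70)&(im[...,1]<50)&(P[...,1]<-.24)&(P[...,1]>-.36)&(abs(P[...,0]-.427)<.06)&(P[...,2]<.28)&(P[...,2]>.15)
print('red',h.sum(),np.percentile(P[h],[5,50,95],axis=0).round(3) if h.any() else '')
E
```

```text
time: 10.27
tool_pos: [0.4261, -0.3148, 0.1804]
tcp_rot: [2.22, -2.222, -0.003]
force: [-0.1, -0.2, -0.1]
finger_gap: 0.0006
grip_force: 0.0
time: 10.43
tool_pos: [0.4267, -0.315, 0.1816]
tcp_rot: [-2.221, 2.222, 0.0]
force: [0.2, 0.1, 0.1]
finger_gap: 0.0001
grip_force: 0.0
red 96 [[ 0.399 -0.339  0.184]
 [ 0.423 -0.331  0.187]
 [ 0.444 -0.322  0.189]]
```

```bash
python3 -m crank '[[[0,0,-0.15,0,0,0],[0,0,-0.3,0,0,0],[0,0,-0.45,0,0,0],[0,0,-0.45,0,0,0]]]'
```

```text
time: 10.82
tool_pos: [0.4269, -0.3152, 0.178]
tcp_rot: [-2.221, 2.222, -0.002]
force: [-1.1, 0.6, 4.2]
finger_gap: 0.0008
grip_force: 2.3
```

Gate is at its stop (4 N). Lift, then go behind the bar.

```bash
python3 -m crank '[[[0,0,3,0,0,0],[0,0,6,0,0,0],[0,0,9.5,0,0,0],[0,0,13,0,0,0],[0,2,14,0,0,0],[0,5,14,0,0,0],[0,8.5,14,0,0,0],[0,12,14,0,0,0]]]'
python3 -m crank '[[[0,3,0,0,0,0],[0,4.5,0,0,0,0],[0,4.5,0,0,0,0],[0,4.5,0,0,0,0]]]'
python3 - <<'E'
from workcell import *
import numpy as np,cv2
im,d=get_image('scene')
for n in ['gate_tab','gate_hinge','bail_bar','pot_red_mid','pot_orange_mid']: print(n,[(np.round(q['point'],3).tolist(),round(float(q['p']),2)) for q in landmark_of(n,'scene')[:2]])
cv2.imwrite('pics/s5.png',cv2.resize(im[190:310,230:360],None,fx=5,fy=5,interpolation=cv2.INTER_CUBIC))
E
```

```text
time: 11.48
tool_pos: [0.4262, -0.1941, 0.317]
tcp_rot: [-2.218, 2.224, 0.0]
force: [0.9, 0.9, -0.4]
finger_gap: 0.0003
grip_force: 0.0
time: 11.82
tool_pos: [0.4266, -0.1496, 0.3172]
tcp_rot: [-2.223, 2.22, -0.0]
force: [0.1, 0.4, 0.0]
finger_gap: 0.0003
grip_force: 0.0
gate_tab [([0.422, -0.332, 0.179], 0.66)]
gate_hinge [([0.422, -0.268, 0.177], 0.94)]
bail_bar [([0.428, -0.193, 0.27], 0.72)]
pot_red_mid [([0.423, -0.211, 0.206], 0.8), ([0.781, 0.01, 0.018], 0.53)]
pot_orange_mid [([0.423, -0.136, 0.201], 0.66)]
```

View pics/s5.png

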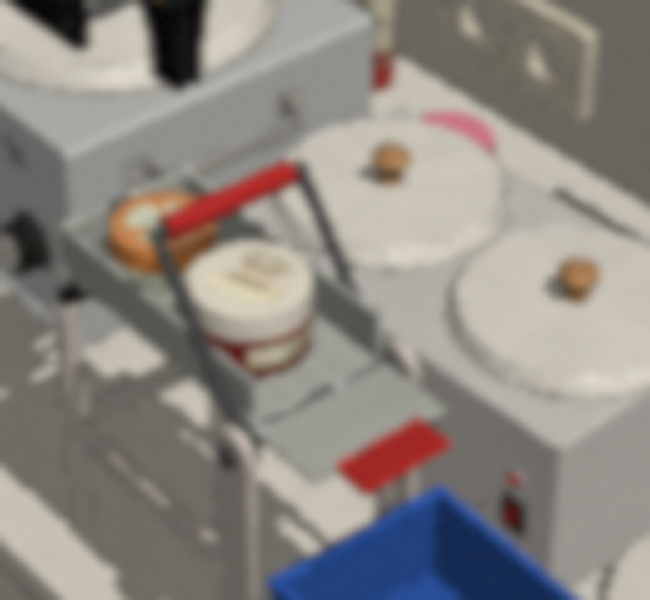

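Gate is flush: red tab at (395,455), fingers clear behind the bar at (175,50), pots in place. Descend and push.

```bash
python3 -m crank '[[[0,0,-2,0,0,0],[0,0,-4,0,0,0],[0,0,-6,0,0,0],[0,0,-6.9,0,0,0],[0,0,-6.9,0,0,0],[0,-1,-6.9,0,0,0],[0,-2,-6.9,0,0,0],[0,-2,-6.9,0,0,0]]]'
python3 -m crank '[[[0,-0.5,0,0,0,0],[0,-1.2,0.5,0,0,0],[0,-1.9,0.9,0,0,0],[0,-2.6,1.3,0,0,0],[0,-3.3,1.6,0,0,0],[0,-4.1,1.9,0,0,0],[0,-4.8,2.2,0,0,0],[0,-4.8,2.2,0,0,0]]]'
python3 - <<'E'
from workcell import *
import numpy as np,cv2
im,d=get_image('scene')
for n in ['bail_bar','gate_tab','pot_red_mid','pot_orange_mid']: print(n,[(np.round(q['point'],3).tolist(),round(float(q['p']),2)) for q in landmark_of(n,'scene')[:2]])
E
```

```text
time: 12.78
tool_pos: [0.4275, -0.1718, 0.2493]
tcp_rot: [-2.218, 2.223, -0.004]
force: [0.2, -0.1, 0.3]
finger_gap: 0.0006
grip_force: 0.0
time: 13.45
tool_pos: [0.4276, -0.2183, 0.272]
tcp_rot: [-2.218, 2.221, -0.003]
force: [0.3, 6.6, 5.7]
finger_gap: 0.0005
grip_force: 3.1
bail_bar [([0.424, -0.237, 0.288], 0.79)]
gate_tab [([0.42, -0.332, 0.155], 0.67)]
pot_red_mid [([0.425, -0.228, 0.226], 0.64), ([0.784, 0.012, 0.02], 0.42)]
pot_orange_mid [([0.422, -0.163, 0.254], 0.85)]
```

```bash
python3 -m crank '[[[0,-0.4,0.1,0,0,0],[0,-0.8,0.2,0,0,0],[0,-1.2,0.3,0,0,0],[0,-1.6,0.4,0,0,0],[0,-2.0,0.4,0,0,0],[0,-2.4,0.4,0,0,0],[0,-2.8,0.4,0,0,0],[0,-3.1,0.4,0,0,0]]]'
python3 -m crank '[[[0,0,0,0,0,0],[0,0,0,0,0,0],[0,0,0,0,0,0]]]'
python3 - <<'E'
from workcell import *
import numpy as np,cv2
im,d=get_image('scene')
for n in ['bail_bar','gate_tab','pot_red_mid','pot_orange_mid']: print(n,[(np.round(q['point'],3).tolist(),round(float(q['p']),2)) for q in landmark_of(n,'scene')[:2]])
cv2.imwrite('pics/s6.png',cv2.resize(im[190:370,230:400],None,fx=3,fy=3,interpolation=cv2.INTER_CUBIC))
E
```

```text
time: 14.37
tool_pos: [0.4269, -0.2493, 0.2745]
tcp_rot: [-2.22, 2.222, -0.001]
force: [0.1, 3.1, 3.4]
finger_gap: 0.0003
grip_force: 1.8
time: 14.62
tool_pos: [0.4267, -0.2492, 0.2738]
tcp_rot: [2.22, -2.222, 0.0]
force: [0.8, 1.7, 1.2]
finger_gap: 0.0004
grip_force: 1.1
bail_bar [([0.425, -0.27, 0.292], 0.56)]
gate_tab [([0.423, -0.324, 0.138], 0.63), ([0.397, 0.162, -0.0], 0.23)]
pot_red_mid [([0.426, -0.383, 0.093], 0.85), ([0.782, 0.014, 0.018], 0.62)]
pot_orange_mid [([0.421, -0.328, 0.16], 0.69)]
```

View pics/s6.png

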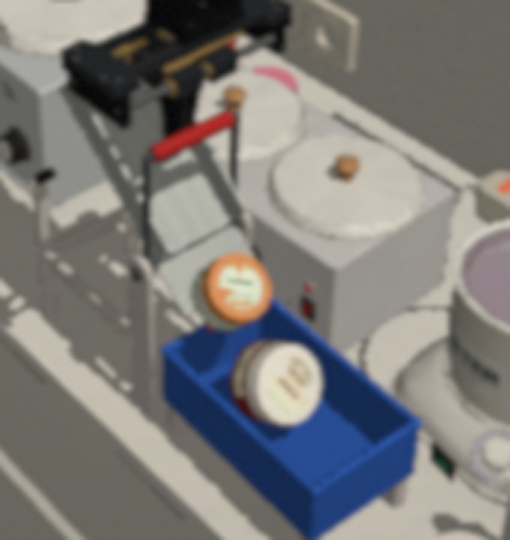

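Both pots are on their way: the red one at (285,385) in the bin, the orange one at (238,288) leaving the gate. Hold and look again.

```bash
python3 -m crank '[[[0,0,0,0,0,0],[0,0,0,0,0,0],[0,0,0,0,0,0],[0,0,0,0,0,0],[0,0,0,0,0,0],[0,0,0,0,0,0],[0,0,0,0,0,0],[0,0,0,0,0,0]]]'
python3 - <<'E'
from workcell import *
import numpy as np,cv2
for c in('scene','top'):
  im,d=get_image(c)
  for n in ['bail_bar','gate_tab','pot_red_mid','pot_orange_mid']: print(n,[(np.round(q['point'],3).tolist(),round(float(q['p']),2)) for q in landmark_of(n,c)[:2]])
  if c=='scene':cv2.imwrite('pics/s7.png',cv2.resize(im[190:370,230:400],None,fx=3,fy=3,interpolation=cv2.INTER_CUBIC))
E
```

```text
time: 15.53
tool_pos: [0.4266, -0.249, 0.2739]
tcp_rot: [-2.221, 2.222, 0.001]
force: [2.3, 2.7, -0.3]
finger_gap: 0.0008
grip_force: 1.5
bail_bar [([0.424, -0.269, 0.294], 0.61)]
gate_tab [([0.421, -0.326, 0.14], 0.88)]
pot_red_mid [([0.419, -0.452, 0.079], 0.93), ([0.782, 0.014, 0.019], 0.4)]
pot_orange_mid [([0.419, -0.381, 0.073], 0.74)]
bail_bar [([0.421, -0.268, 0.296], 0.77)]
gate_tab [([0.426, -0.321, 0.139], 0.39)]
pot_red_mid [([0.784, 0.009, 0.021], 0.94), ([0.419, -0.45, 0.077], 0.79)]
pot_orange_mid [([0.416, -0.382, 0.075], 0.54), ([0.42, -0.441, 0.095], 0.3)]
```

View pics/s7.png

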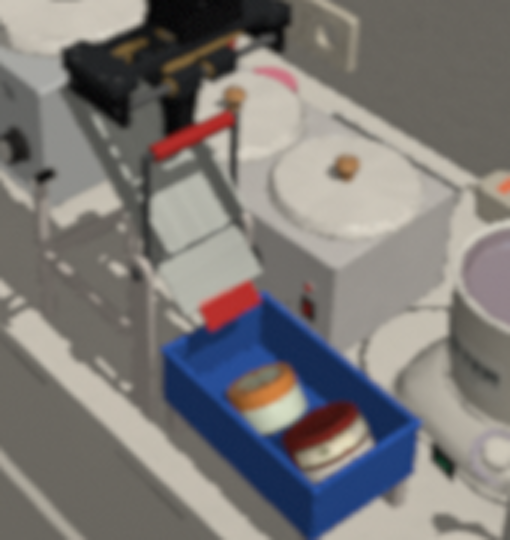

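Both pots lie in the bin: orange at (268,395), red leaning on the far wall at (330,440), both well below the rim. Now let the tray down gently and withdraw.

```bash
python3 -m crank '[[[0,0.8,0,0,0,0],[0,1.6,-0.1,0,0,0],[0,2.4,-0.2,0,0,0],[0,3.2,-0.4,0,0,0],[0,4,-0.7,0,0,0],[0,4.8,-1,0,0,0],[0,5.6,-1.4,0,0,0],[0,6.4,-1.9,0,0,0]]]'
python3 -m crank '[[[0,0.8,-0.5,0,0,0],[0,1.6,-0.7,0,0,0],[0,2.6,-0.7,0,0,0],[0,3.6,-0.7,0,0,0],[0,3.6,2,0,0,0],[0,3.6,5,0,0,0],[0,3.6,8.5,0,0,0],[0,3.6,12,0,0,0]]]'
python3 -m crank '[[[0,0,2,0,0,0],[0,0,2,0,0,0],[0,0,2,0,0,0],[0,0,2,0,0,0],[0,0,2,0,0,0],[0,0,2,0,0,0]]]'
python3 - <<'E'
from workcell import *
import numpy as np,cv2
for c in('scene','top'):
  im,d=get_image(c)
  for n in ['bail_bar','gate_tab','pot_red_mid','pot_orange_mid','red_bottle','pads']: print(n,[(np.round(q['point'],3).tolist(),round(float(q['p']),2)) for q in landmark_of(n,c)[:2]])
  if c=='scene':cv2.imwrite('pics/s8.png',cv2.resize(im[190:370,230:400],None,fx=3,fy=3,interpolation=cv2.INTER_CUBIC))
E
```

```text
time: 16.7
tool_pos: [0.4267, -0.1841, 0.2546]
tcp_rot: [-2.221, 2.222, -0.0]
force: [0.5, 2.8, -2.3]
finger_gap: 0.0006
grip_force: 1.5
time: 17.37
tool_pos: [0.4263, -0.149, 0.3772]
tcp_rot: [2.221, -2.222, 0.002]
force: [1.5, -0.4, 0.3]
finger_gap: 0.0005
grip_force: 0.0
time: 17.87
tool_pos: [0.4262, -0.149, 0.394]
tcp_rot: [2.219, -2.221, -0.003]
force: [0.4, -0.2, 0.5]
finger_gap: 0.0006
grip_force: 0.0
bail_bar [([0.425, -0.191, 0.269], 0.81), ([0.398, 0.161, -0.0], 0.7)]
gate_tab [([0.423, -0.33, 0.183], 0.97)]
pot_red_mid [([0.419, -0.45, 0.08], 0.76), ([0.782, 0.012, 0.019], 0.52)]
pot_orange_mid [([0.42, -0.382, 0.073], 0.79)]
red_bottle []
pads [([0.389, 0.291, -0.001], 0.59), ([0.426, -0.269, 0.178], 0.25)]
bail_bar [([0.427, -0.193, 0.268], 0.84)]
gate_tab [([0.425, -0.33, 0.181], 0.63)]
pot_red_mid [([0.42, -0.447, 0.079], 0.91), ([0.784, 0.009, 0.02], 0.77)]
pot_orange_mid [([0.417, -0.378, 0.073], 0.72)]
red_bottle [([0.4, 0.167, -0.0], 0.89), ([0.427, -0.332, 0.183], 0.67)]
pads [([0.387, 0.29, 0.002], 0.55)]
```

View pics/s8.png

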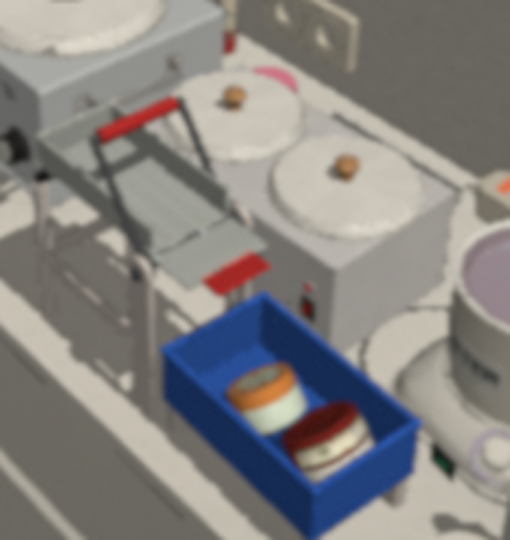

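The tray is level (bar back at z≈0.269), the gate is down (tab at (238,272)), both pots are at rest in the bin, and the arm is clear.

```bash
python3 -c "
from workcell import *
print(job_done())"
```

```text
the job is handed in; nothing more can be done
None
```

The job is handed in at about 18 s; the last images showed both pots at rest in the blue bin, the tray level with its gate down, the bystanders unmoved and the arm clear (no verdict was returned).

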